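Stop check on the laboratory jar mill

TASK

Do the jar mill's stop check before the next run. Press the red mushroom stop button fully in and let go, so that it stays latched down by itself; then release it by pushing one of its three lobes round clockwise (seen from above) with a fingertip, without taking the head between the fingers, until it springs out, and let it swing back; last, press the blue reset button right in and let go. Leave the green start button, the speed knob, the jars and everything else on the bench as they are.

Things in the scene. Friction and masses are not known exactly. Their poses are not given: they have to be found in the camera images.
- stop_top (a point): Red mushroom stop button on the yellow plate on the mill's front deck (left or right half). Point on its upright axis at the crown, 134 mm above the bench when out; moves and turns with the head. Round core 48 mm across with three lobes, from 3 to 19 mm below this point (only the crown is higher). Lobes point 60, 180 and 300 degrees counter-clockwise from this point's x axis, seen from above.
- stop_lobe (a point): On the head's axis level with mid-height of the lobes' flanks, 11 mm below stop_top; turns with the head. Each lobe is 18 mm wide with straight, upright, parallel flanks and ends 34 mm from the axis; the flanks come free of the core 22 mm from the axis. At rest one lobe points to the mill's front. The gaps between the lobes are open outwards, above and below.
- stop_press (a joint): How far the stop button is in, straight down, m: 0 = out, about 0.0083 = latched in, 0.0115 = hard against its stop. Sprung: it starts to give at 4 N and the latch catches, with a small click, when it is pushed past about 0.009 (8 to 9 N); pushing on to the hard stop (20 N) does no harm. The latch then holds it in until it is twisted.
- stop_twist (a joint): Twist of the mushroom head, rad, growing clockwise seen from above: 0 = rest, 0.9 = end stop. A spring turns it back to 0 (0.045 N m at rest, 0.11 N m at 0.65, so about 4 N at a lobe). With the button latched in, the latch lets go at about 0.6 and the head springs up to 0; let go of, it then swings back to 0.
- reset_button_top (a point): Blue round push button of 28 mm diameter in an aluminium bezel, on the grey key plate that takes the other half of the deck. The point is the centre of its top, about 115 mm above the bench and 10 mm above its bezel; it is pressed straight down.
- reset_button (a joint): How far the blue reset button is in, m: 0 = out, 0.006 = right in (5 N); it springs back.
- start_button_top (a point): Green start button, like the reset button, 72 mm to its right (seen from the robot) in the same row. To be left alone.
- start_button (a joint): How far the green start button is in, m: 0 = out, 0.006 = right in.
- speed_mark (a point): Black speed knob with a bar grip (26 mm wide, 44 mm above the key plate), 49 mm behind the green button; this point is the white mark at one end of its bar, 12 mm from its axis. It may stand at any angle. To be left alone.
- stop_module: Yellow plate under the stop button, 115 x 150 x 8 mm, fixed: origin at the centre of its underside, on the button's axis, 85 mm above the bench; x axis to the back of the mill, away from the robot, z up. On it under the head is a black collar 48 mm across, 8 mm high. With the button latched in, the underside of the head is 14 mm above the plate, when out 22 mm.
- mill: The jar mill: a fixed bench machine, 440 mm wide and 330 mm deep; origin at the middle of its footprint on the bench, x axis to its back, y axis to its left. Front deck 85 mm high, 150 mm deep; behind it two black rollers carry the jars, whose tops are 206 mm above the bench.
- jar_a_center (a point): White mill jar, 90 mm diameter and 105 mm long, lying loose on the rollers along the mill's width (centre of the jar).
- jar_b_center (a point): A second such jar on the rollers (centre of the jar).
- canister: Steel canister, 71 mm diameter, 68 mm tall, standing in front of the mill (origin at the centre of its underside).
- dropper: White dropper bottle with yellow cap, 32 mm diameter, 72 mm tall, standing in front of the mill (origin at the centre of its underside).
- reagent: Clear glass reagent bottle with stopper, 84 mm diameter, 142 mm tall (origin at the centre of its underside).
- tray: White enamel tray with lid, 180 x 250 x 84 mm (origin at the centre of its underside).
- pen_pot: Black square pen pot, 80 x 80 x 100 mm, pens up to 140 mm high (origin at the centre of its underside).
- spanner: Steel spanner, 170 mm long, lying flat (origin under its middle).

How it is judged:
By the outcome, as a careful person would: the job done as asked, in the order asked, and still so for the second after the job is handed in, with the robot touching nothing.
It also fails if it takes over 51 s, if anything falls off the work surface, if the arm or the gripper's body presses on something with over 40 N, if the wrist force passes 120 N, or if a joint passes its speed limit or range.

ROBOT

A 6-joint arm with a two-finger parallel gripper is mounted at the origin on the work surface. World frame = base frame: x ahead of the robot, y to its left, z up, the work surface at z = 0. Lengths are in m, angles in rad, forces in N, time in s.
With the tool pointing down it reaches from about 0.375 to 0.9 m from the base axis. Payload 3.1 kg.
Tool frame: the origin (TCP) lies at the centre of the arm's flange, where the gripper is bolted on; the fingertips stand 173 mm ahead of it and the grasp point (between the pads) lies 155 mm ahead of it (tip_extent is the distance from the TCP to the fingertips, in m); z points along the fingers, y is the direction in which the jaws open and shut (so a half turn about z gives the same grasp; the last joint's range is limited). The gripper opens to 85 mm and grips with 20 to 120 N. Pads are 22 mm wide; open, the fingers measure 114 mm over their backs; the gripper's body (76 mm by 85 mm) begins 54 mm behind the grasp point. The pads swing forward as they close: fully open they stand 13 mm farther back than shut.
Start: joints at [0.94, 0.527, 1.433, -0, 1.181, -0.178], TCP at [0.273, 0.562, 0.405] pointing down, gripper open.
Joint ranges: [-3.08, 3.08], [-0.75, 2.2], [0.22, 2.44], [-1.43, 4.57], [0, 2.65], [-2.85, 2.85]. Speed limits (rad/s): [2.79, 2.79, 3.14, 3.14, 3.14, 3.14].

INTERFACE

Orientations are given as a unit quaternion [x, y, z, w].
In Python, from station import sense, snapshot, sign_off, tip_extent gives the robot as it stands. The module is installed in compiled form; this text tells all that it offers.
- The arm moves only by the tool servo_tool, never from a script. Its argument "rows" is a list of rows, each a list of 3 entries, a list of its own where there are three numbers: the shift along the tool's x, y, z in mm, then the turn about the tool's z in degrees, then the opening, from -1 (shut) to 1 (fully open), so that 0 is half open. A call has 1 to 8 rows; each row is the pose to reach, as a shift and turn from the pose measured when the call began, along the tool's axes at that moment; what a row does not reach only later rows make up. A row lasts 1/10 s, in which the tool goes at most 50 mm and 8.59 degrees, less where a joint would pass 70% of its speed; a pose out of reach is approached as far as the arm can. A call with a gripper value outside its range is refused whole. The fingers move at their own pace and stop on an object; "force" is the grip in N (left out, the last holds). Time passes only in rows, so rows that repeat a pose let the fingers close. It gives the time, the measured TCP pose, the force and the opening at its end, in the units of the state.
- sense(): the state, without advancing time (a new reading comes with each control period).
- snapshot(name): name is "scene" or "top" or "wrist"; returns a dict with "image" (384x512x3 uint8, blue, green, red), "z_map" (384x512 float32, m along the optical axis (not along the pixel's ray), 0 where there is no reading), "vertical_fov" (degrees; the focal length in pixels is half the picture's height over the tangent of half this angle, whatever the lens; pixels are square), "cx", "cy" (the principal point, pixels), "cam_to_world" (4x4, takes a point from camera to world coordinates). Camera axes: x right, y down, z forward; pixel columns grow to the right and rows downward; lengths in m; the calibration is good to about 2 mm. A picture is of the moment at which its call begins.
- sign_off(): hands the job in, once; it reports no verdict.
The state is a dict: "t": time; "q": joint angles; "qd": joint speeds; "tau": joint torques, N m; "tcp_pos": TCP position; "tool_rot": TCP orientation; "force": force on the tool from outside, world axes, zero at the start; "ft_torque": the same for the moment, N m; "finger_gap": opening from 0.0 (shut) to 1.0 (fully open).
Only numpy, scipy, OpenCV 4.12 (cv2) and the standard library are available. Lean on these libraries where they do the work, as an engineer would, in place of code of your own. Each camera call takes 0.05 s, during which the arm holds its last target. There are 200 camera calls.

## Working session

There is one attempt and no reset: what is moved stays moved. The work goes in short steps, Python scripts to look and compute and a tool call to move; the robot and the scene stay as the last step left them, time stands still between calls to the robot, and variables do not carry over. Pictures are saved under pics/ and viewed, about 8 in all and at most 12, crops included, and the job is handed in when it is done.

Besides the shell and the picture viewer there is one more tool, called after "Call:" as name(argument=value, ...) on one line, values as JSON. servo_tool: Moves the arm, as the interface text tells. Its arguments: {"type":"object","properties":{"rows":{"type":"array"},"force":{"type":"number"}},"required":["rows"]}

```bash
mkdir -p pics; cat > h.py <<'E'
import numpy as np,cv2,pickle
from station import sense,snapshot,sign_off,tip_extent
def snap(n,f):
    s=snapshot(n);cv2.imwrite(f'pics/{f}.png',s['image']);pickle.dump(s,open(f'pics/{f}.pkl','wb'));return s
def load(f): return pickle.load(open(f'pics/{f}.pkl','rb'))
def cloud(s):
    f=192/np.tan(np.radians(s['vertical_fov'])/2);v,u=np.mgrid[0:384,0:512];z=s['z_map']
    p=np.stack([(u-s['cx'])/f*z,(v-s['cy'])/f*z,z],-1);M=s['cam_to_world'];return p@M[:3,:3].T+M[:3,3]
E
python3 - <<'E'
from h import *
a=snap('scene','s1');b=snap('top','t1');print(sense())
for s in(a,b):print(s['vertical_fov'],s['cam_to_world'].round(3).tolist())
cv2.imwrite('pics/both.png',cv2.resize(np.vstack([a['image'],b['image']]),(800,1200)))
cv2.imwrite('pics/t1b.png',cv2.resize(b['image'],(800,600)))
cv2.imwrite('pics/s1b.png',cv2.resize(a['image'],(800,600)))
E
```

```text
{'t': 0.1, 'q': array([ 9.39509569e-01,  5.28397911e-01,  1.43374750e+00, -1.38330377e-05,
        1.18140835e+00, -1.78492810e-01]), 'qd': array([-0.00049052, -0.00041235, -0.00452223,  0.00034994,  0.00074318,
        0.00119143]), 'tau': array([-3.68791762e-04, -4.43307495e+01, -1.78584498e+01, -2.27657647e-04,
        3.91858339e-03,  2.27514630e-05]), 'tcp_pos': array([0.2732174 , 0.56178801, 0.40382444]), 'tool_rot': array([ 2.24465233e-01,  9.74481605e-01, -9.03789098e-04, -3.80377211e-04]), 'force': array([ 0.47190487, -0.13793238,  0.06475511]), 'ft_torque': array([-0.00464521, -0.01975327, -0.01240379]), 'finger_gap': 0.9997205573472759}
49.87159893928797 [[0.363, 0.785, -0.501, 1.322], [0.932, -0.313, 0.184, -0.308], [-0.012, -0.534, -0.845, 1.376], [0.0, 0.0, 0.0, 1.0]]
54.92004757380779 [[-0.024, -0.994, 0.107, 0.42], [-1.0, 0.022, -0.015, -0.006], [0.013, -0.108, -0.994, 1.348], [0.0, 0.0, 0.0, 1.0]]
```

View pics/t1b.png

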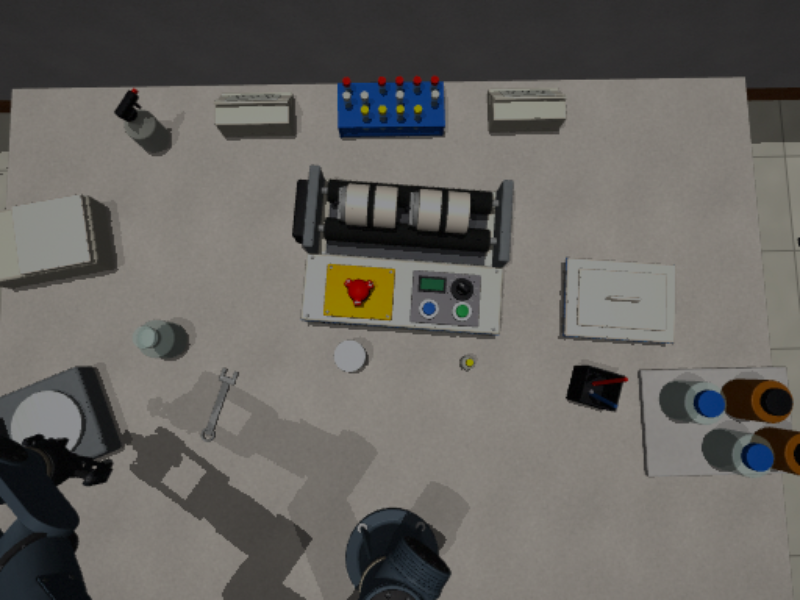

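View pics/s1b.png

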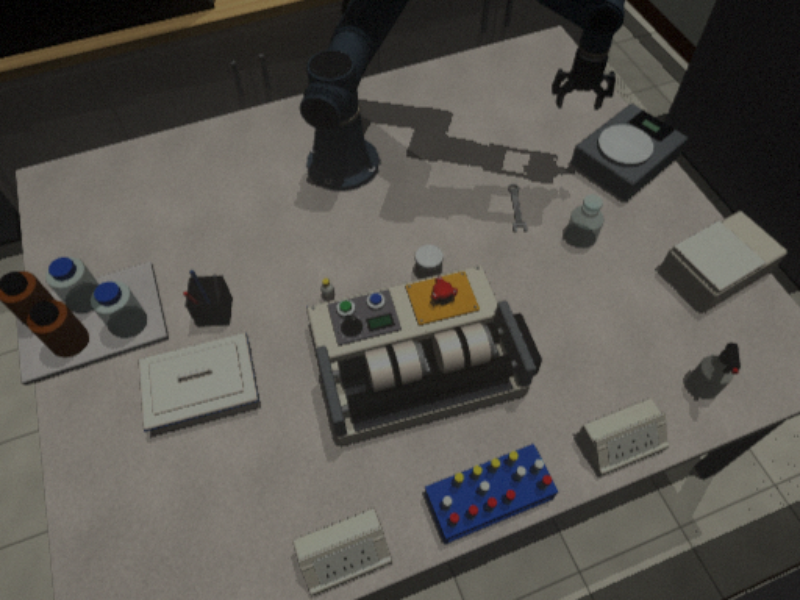

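The stop button is at about (358,291) in the enlarged top view, the blue reset at (429,309), green at (462,312), and the knob at (461,288). The mill is turned slightly. The canister is at (350,356) and the dropper at (468,363), both in front of the mill.

```bash
python3 - <<'E'
from h import *
for n in('t1','s1'):
    s=load(n);P=cloud(s);hsv=cv2.cvtColor(s['image'],cv2.COLOR_BGR2HSV).astype(int);H,S,V=hsv[...,0],hsv[...,1],hsv[...,2]
    R=(abs(P[...,0]-.5)<.25)&(abs(P[...,1])<.26)&(P[...,2]>.07)
    for nm,m in dict(yellow=(H>15)&(H<32)&(S>150)&(V>60),red=((H<8)|(H>172))&(S>150)&(V>50),blue=(H>100)&(H<125)&(S>140)&(V>60),green=(H>45)&(H<80)&(S>130)&(V>70)).items():
        m=m&R;p=P[m]
        if len(p):print(n,nm,len(p),'med',np.median(p,0).round(4),'mean',p.mean(0).round(4),'mid',((p.min(0)+p.max(0))/2).round(4),p[:,2].max().round(4))
        if nm=='yellow' and len(p):
            print(cv2.minAreaRect((p[:,:2]*1000).astype(np.float32)))
s=load('t1');P=cloud(s)
# deck front-white corners, canister/dropper tops
for u,v in[(350,356),(468,363),(461,288),(400,320)]:print(u,v,P[int(v*.64),int(u*.64)].round(3))
E
```

```text
t1 yellow 1220 med [0.581  0.0567 0.0934] mean [0.5817 0.0558 0.0973] mid [ 0.5337 -0.0247  0.7091] 1.3481
((520.8427124023438, -19.254180908203125), (385.0477600097656, 173.13204956054688), 50.61176681518555)
t1 red 178 med [0.5846 0.0586 0.1318] mean [0.5808 0.0573 0.1521] mid [0.5126 0.0397 0.7258] 1.3481
t1 blue 52 med [ 0.5425 -0.0904  0.1159] mean [ 0.5309 -0.0827  0.2341] mid [ 0.4865 -0.0552  0.7287] 1.3481
t1 green 134 med [ 0.5923 -0.1141  0.0998] mean [ 0.5758 -0.1231  0.1044] mid [ 0.5678 -0.1269  0.1063] 0.1198
s1 yellow 803 med [0.6003 0.0475 0.0907] mean [0.5935 0.0554 0.0908] mid [ 0.5388 -0.0227  0.0955] 0.1201
((555.6028442382812, -34.95219421386719), (366.1584167480469, 146.4589385986328), 70.51077270507812)
s1 red 122 med [0.5931 0.0586 0.1295] mean [0.5912 0.0587 0.1285] mid [0.5871 0.0639 0.1131] 0.1363
s1 blue 29 med [ 0.5465 -0.091   0.1122] mean [ 0.5469 -0.0904  0.1124] mid [ 0.546  -0.0908  0.1119] 0.1169
s1 green 22 med [ 0.5407 -0.1614  0.1141] mean [ 0.54   -0.1621  0.1133] mid [ 0.5401 -0.1626  0.1127] 0.1173
350 356 [0.448 0.082 0.062]
468 363 [ 0.424 -0.176  0.075]
461 288 [ 0.583 -0.16   0.134]
400 320 [ 0.524 -0.03   0.082]
```

Call:
servo_tool(rows=[[[-35, -29, 0], 5, -1], [[-70, -58, 0], 10, -1], [[-108, -89, 0], 15, -1], [[-146, -120, 0], 21, -1], [[-184, -151, 0], 26, -1], [[-222, -182, 0], 31, -1], [[-260, -213, 0], 37, -1], [[-298, -245, 0], 43, -1]])

```text
t: 0.9
tcp_pos: [0.4344, 0.2093, 0.4041]
tool_rot: [0.568, 0.823, -0.001, -0.0]
force: [1.1, 1.4, 0.3]
finger_gap: -0.0
```

Call:
servo_tool(rows=[[[-40, 3, 0], 5, -1], [[-85, 6, 0], 10, -1], [[-130, 9, 0], 15, -1], [[-175, 12, 0], 20, -1], [[-210, 14, 0], 24, -1], [[-230, 15, 0], 26, -1], [[-230, 15, 0], 26, -1]])

```text
t: 1.6
tcp_pos: [0.5313, -0.0029, 0.4039]
tool_rot: [0.74, 0.673, -0.001, 0.001]
force: [1.4, 0.3, 0.3]
finger_gap: -0.001
```

```bash
python3 - <<'E'
from h import *
s=snap('wrist','w1');print(s['vertical_fov'],s['cam_to_world'].round(3).tolist(),sense()['tcp_pos'])
cv2.imwrite('pics/w1b.png',cv2.resize(s['image'],(800,600)))
E
```

```text
70.61916437691555 [[0.996, -0.089, -0.029, 0.538], [-0.094, -0.948, -0.305, 0.075], [-0.0, 0.306, -0.952, 0.373], [0.0, 0.0, 0.0, 1.0]] [ 0.53034763 -0.00143563  0.40376831]
```

View pics/w1b.png

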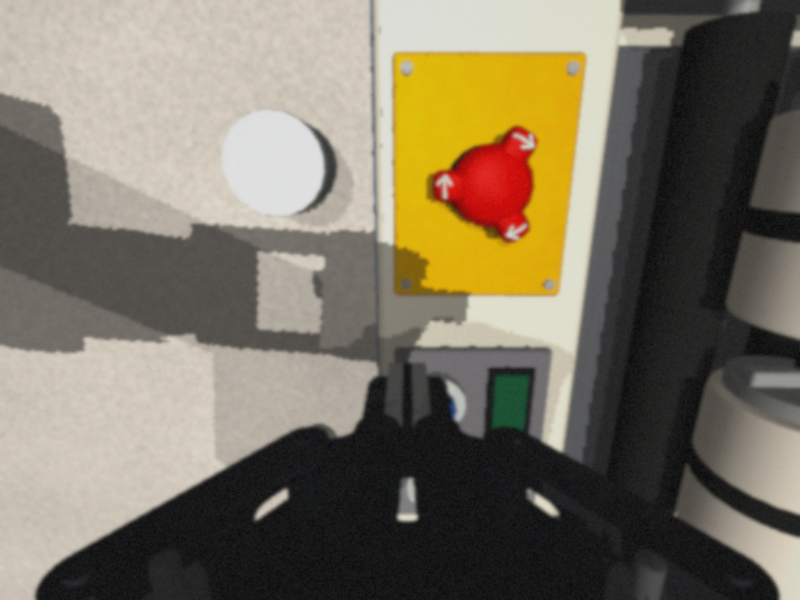

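The head's centre is at about (490,185), with the front lobe at (443,186) pointing straight to the front. The shut fingertips are at about (405,380). Next I measure the plate, head and fingertip geometry.

```bash
python3 - <<'E'
from h import *
from scipy.spatial.transform import Rotation as Ro
s=load('w1');P=cloud(s);hsv=cv2.cvtColor(s['image'],cv2.COLOR_BGR2HSV).astype(int);H,S,V=hsv[...,0],hsv[...,1],hsv[...,2]
red=((H<8)|(H>172))&(S>150)&(V>50)
print('red z pct',np.percentile(P[red][:,2],[1,10,50,90,99]).round(4))
z=P[...,2]
c=P[red&(z>.1265)][:,:2]*1000
ct,r=cv2.minEnclosingCircle(c.astype(np.float32));print('red top',ct,r,c.mean(0))
for th in(.129,.131,.1325):
  c=P[red&(z>th)][:,:2]*1000;print(th,len(c),c.mean(0).round(1),((c.max(0)+c.min(0))/2).round(1))
# screws at plate corners / plate rect on plane z=.093
f=192/np.tan(np.radians(s['vertical_fov'])/2);M=s['cam_to_world']
def ray(u,v,zz):
    d=M[:3,:3]@np.array([(u-s['cx'])/f,(v-s['cy'])/f,1]);return M[:3,3]+d*(zz-M[2,3])/d[2]
pl=[ray(u*.64,v*.64,.093) for u,v in[(394,53),(585,53),(558,295),(395,294)]]
print('corners',np.round(pl,4).tolist(),'ctr',np.mean(pl,0).round(4))
for nm,(u,v),zz in(('hd',(490,185),.131),('blue',(453,408),.115)):print(nm,ray(u*.64,v*.64,zz).round(4))
st=sense();R=Ro.from_quat(st['tool_rot']).as_matrix();T=(P-st['tcp_pos'])@R
m=(s['z_map']>0)&(T[...,2]<.19)
for a in np.arange(.1,.185,.008):
    k=m&(T[...,2]>a)&(T[...,2]<a+.008)&(abs(T[...,0])<.05)
    if k.any():print(a.round(3),k.sum(),np.percentile(T[k],[1,99],axis=0).round(4).tolist())
E
```

```text
red z pct [0.1245 0.1288 0.1317 0.1339 0.1349]
red top (574.5997314453125, 61.57769775390625) 38.95079040527344 [583.49321996  61.01771176]
0.129 2234 [584.2  60.7] [572.8  59.1]
0.131 1578 [584.5  60.3] [570.8  60.6]
0.1325 888 [584.5  60.2] [569.7  57.6]
corners [[0.5364, 0.1381, 0.093], [0.6473, 0.1277, 0.093], [0.6339, -0.0192, 0.093], [0.522, -0.008, 0.093]] ctr [0.5849 0.0596 0.093 ]
hd [0.5826 0.0607 0.131 ]
blue [ 0.5549 -0.0876  0.115 ]
0.1 5035 [[-0.0094, -0.0476, 0.1001], [0.0166, 0.0492, 0.1079]]
0.108 3268 [[-0.0097, -0.0413, 0.1081], [0.0152, 0.043, 0.116]]
0.116 3887 [[-0.0094, -0.0355, 0.1161], [0.0126, 0.037, 0.1239]]
0.124 1407 [[-0.0109, -0.0292, 0.1241], [0.0128, 0.031, 0.1317]]
0.132 622 [[-0.0119, -0.0114, 0.1322], [0.0113, 0.0122, 0.1397]]
0.14 441 [[0.0052, -0.0126, 0.1401], [0.0104, 0.0142, 0.148]]
0.148 403 [[0.0051, -0.0124, 0.1481], [0.0103, 0.014, 0.1559]]
0.156 362 [[0.0052, -0.0124, 0.1561], [0.0103, 0.0141, 0.1639]]
0.164 151 [[0.0053, -0.011, 0.1641], [0.0103, 0.0128, 0.1702]]
```

Call:
servo_tool(rows=[[[25, 18, 20], 0, -1], [[50, 36, 50], 0, -1], [[66, 48, 75], 0, -1], [[66, 48, 90], 0, -1], [[66, 48, 96], 0, -1], [[66, 48, 100], 0, -1], [[66, 48, 103], 0, -1], [[66, 48, 103], 0, -1]])

```text
t: 2.45
tcp_pos: [0.5828, 0.0611, 0.3019]
tool_rot: [0.739, 0.674, -0.001, -0.002]
force: [-2.4, 3.2, 6.7]
finger_gap: -0.005
```

Call:
servo_tool(rows=[[[0, 0, 2], 0, -1], [[0, 0, 4], 0, -1], [[0, 0, 5], 0, -1], [[0, 0, 5], 0, -1]])

```text
t: 2.85
tcp_pos: [0.5825, 0.0614, 0.2983]
tool_rot: [0.739, 0.674, -0.001, -0.001]
force: [-1.5, -0.3, 5.5]
finger_gap: -0.004
```

Call:
servo_tool(rows=[[[0, 0, 2], 0, -1], [[0, 0, 4], 0, -1], [[0, 0, 5], 0, -1], [[0, 0, 5], 0, -1]])

```text
t: 3.25
tcp_pos: [0.5824, 0.0614, 0.2954]
tool_rot: [0.739, 0.674, -0.0, -0.001]
force: [-2.4, 0.2, 11.8]
finger_gap: 0.001
```

Call:
servo_tool(rows=[[[0, 0, -20], 0, -1], [[0, 0, -40], 0, -1], [[-10, -15, -65], 0, -1], [[-27, -39, -80], 0, -1], [[-27, -39, -80], 0, -1], [[-27, -39, -80], 0, -1]])

```text
t: 3.85
tcp_pos: [0.5409, 0.0379, 0.3759]
tool_rot: [0.739, 0.674, 0.0, -0.0]
force: [0.7, -0.7, -0.1]
finger_gap: -0.0
```

```bash
python3 - <<'E'
from h import *
s=snap('wrist','w2');st=sense();print(st['tcp_pos'],st['tool_rot'],st['force'])
P=cloud(s);hsv=cv2.cvtColor(s['image'],cv2.COLOR_BGR2HSV).astype(int);H,S,V=hsv[...,0],hsv[...,1],hsv[...,2]
red=((H<8)|(H>172))&(S>150)&(V>50);yel=(H>18)&(H<32)&(S>150)
k=red&(abs(P[...,0]-.584)<.05)
print('red z',np.percentile(P[k][:,2],[50,90,99]).round(4),'yel z',np.median(P[yel][:,2]))
c=P[k&(P[...,2]>.12)];print(c.mean(0))
cv2.imwrite('pics/w2b.png',cv2.resize(s['image'],(800,600)))
E
```

```text
[0.54129008 0.03809216 0.37539991] [ 7.38835046e-01  6.73886146e-01  1.81403071e-04 -4.51905670e-04] [0.14914893 0.35185229 0.11310761]
red z [0.1234 0.1257 0.1268] yel z 0.09294594672023182
[0.58402618 0.06198354 0.12510523]
```

View pics/w2b.png

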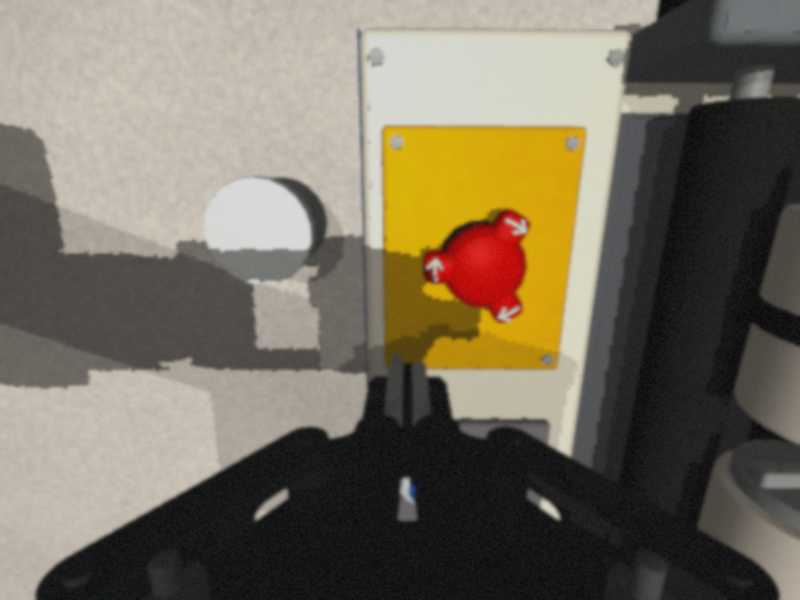

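Call:
servo_tool(rows=[[[0, 0, 30], 0, -1], [[0, 0, 60], 0, -1], [[0, 0, 80], 0, -1], [[0, 0, 92], 0, -1], [[0, 0, 96], 0, -1], [[0, 0, 96], 0, -1], [[0, 0, 96], 0, -1]])

```text
t: 4.6
tcp_pos: [0.5419, 0.0382, 0.28]
tool_rot: [0.739, 0.674, 0.001, 0.0]
force: [0.3, 0.2, 0.1]
finger_gap: -0.004
```

Call:
servo_tool(rows=[[[4, -1, 0], 0, -1], [[6, -1, 0], 0, -1], [[10, -2, 0], 5, -1], [[13.5, -3, 0], 10, -1], [[17, -4, 0], 15, -1], [[21, -5, 0], 20, -1], [[21, -5, 0], 20, -1]])

```text
t: 5.3
tcp_pos: [0.539, 0.0597, 0.2807]
tool_rot: [0.844, 0.536, 0.001, 0.001]
force: [-0.0, -2.4, 0.5]
finger_gap: 0.002
```

```bash
python3 - <<'E'
from h import *
s=snap('wrist','w3');st=sense();print(st['tcp_pos'],st['tool_rot'],st['force'],st['ft_torque'])
cv2.imwrite('pics/w3b.png',cv2.resize(s['image'],(800,600)))
E
```

```text
[0.53902501 0.05961446 0.28066761] [8.43939758e-01 5.36435900e-01 1.27736182e-03 7.60553003e-04] [ 0.082776   -2.68687997  0.36325346] [-0.29299903 -0.06231829  0.04060635]
```

View pics/w3b.png

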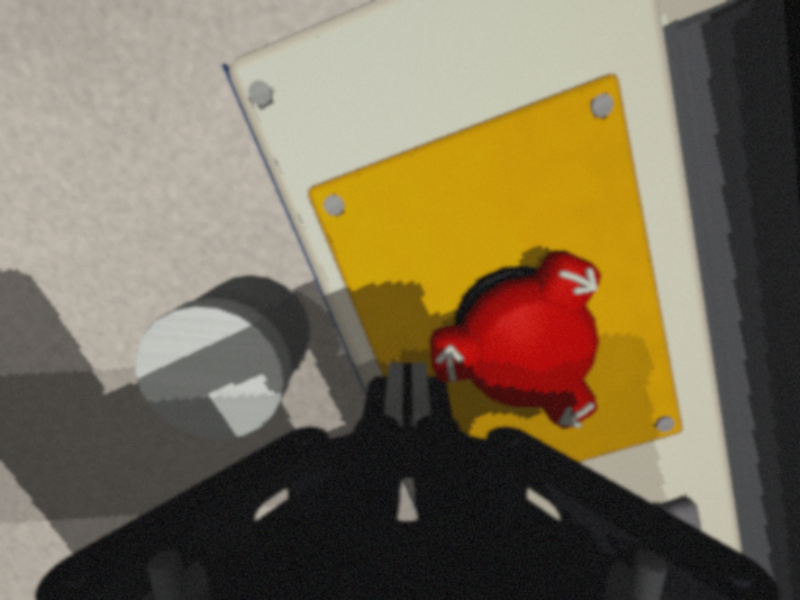

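The fingers bear flat on the front lobe, which is at about (450,350). The head has turned about 20° and the button is still latched. I keep going round the arc.

Call:
servo_tool(rows=[[[3.5, 0.5, 0], 5, -1], [[7, -1, 0], 10, -1], [[11, -2, 0], 15, -1], [[14.5, -2.5, 0], 20, -1], [[17.5, -3, 0], 24, -1], [[17.5, -3, 0], 24, -1]])

```text
t: 5.95
tcp_pos: [0.543, 0.0768, 0.2805]
tool_rot: [0.937, 0.35, 0.0, 0.0]
force: [-1.8, -2.0, -1.4]
finger_gap: -0.002
```

```bash
python3 - <<'E'
from h import *
s=snap('wrist','w4');st=sense();print(st['tcp_pos'],st['tool_rot'],st['force'],st['ft_torque'])
P=cloud(s);hsv=cv2.cvtColor(s['image'],cv2.COLOR_BGR2HSV).astype(int);H,S,V=hsv[...,0],hsv[...,1],hsv[...,2]
k=((H<8)|(H>172))&(S>150)&(V>50)&(abs(P[...,0]-.584)<.05)
print('red z',np.percentile(P[k][:,2],[50,90,99]).round(4))
cv2.imwrite('pics/w4b.png',cv2.resize(s['image'],(800,600)))
E
```

```text
[0.54297158 0.07672253 0.2804171 ] [9.36513759e-01 3.50630746e-01 2.17537921e-04 1.06459834e-04] [-2.29324807 -1.63681293 -0.7046816 ] [-0.32804278  0.30031442 -0.03225702]
red z [0.1242 0.1266 0.1276]
```

View pics/w4b.png

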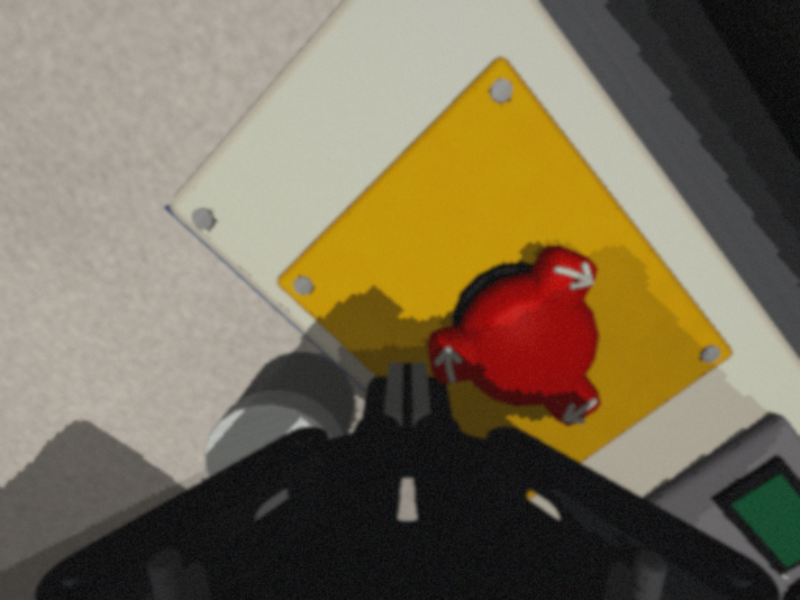

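```bash
cat >> h.py <<'E'
def head(n,cx=.5845,cy=.060):
    s=load(n);P=cloud(s);hsv=cv2.cvtColor(s['image'],cv2.COLOR_BGR2HSV).astype(int);H,S,V=hsv[...,0],hsv[...,1],hsv[...,2]
    k=((H<8)|(H>172))&(S>150)&(V>30);p=P[k]-[cx,cy,0];r=np.hypot(p[:,0],p[:,1]);q=p[(r>.026)&(r<.036)]
    a=np.degrees(np.arctan2(q[:,1],q[:,0]));a3=np.degrees(np.angle(np.mean(np.exp(3j*np.radians(a)))))/3
    c=p[r<.008]
    print(n,'lobe phase mod120',round(a3,1),'n',len(q),'crown z',np.median(c[:,2]).round(4) if len(c) else None,'bin',np.histogram(a,bins=np.arange(-180,181,20))[0])
E
python3 - <<'E'
from h import *
for n in('w1','w2','w3','w4'):head(n)
s=snap('wrist','w5');head('w5')
E
```

```text
w1 lobe phase mod120 56.9 n 151 crown z 0.1338 bin [23  0  0  0  9 14 12  0  0  0  2 20 35  0  0  0  5 31]
w2 lobe phase mod120 55.9 n 174 crown z 0.1257 bin [11  0  0  0  3 10 11  0  0  0  1 26 53  0  0  0 20 39]
w3 lobe phase mod120 43.3 n 737 crown z 0.1256 bin [  0   0   0   0  14  48   0   0   0   0  43 334   5   0   0   0 207  86]
w4 lobe phase mod120 22.5 n 773 crown z 0.1265 bin [  0   0   0  15  48   0   0   0   0  58 356   0   0   0   6 199  91   0]
w5 lobe phase mod120 22.8 n 785 crown z 0.1263 bin [  0   0   0   9  58   0   0   0   0  63 358   0   0   0   3 208  86   0]
```

The head's twist measures only about 33° (0.58 rad), just short of release, so I push about 10° further.

Call:
servo_tool(rows=[[[2, -0.5, 0], 3, -1], [[4.5, -1, 0], 6, -1], [[7, -2, 0], 9, -1], [[8, -2.5, 0], 10, -1], [[8, -2.5, 0], 10, -1]])

```text
t: 6.55
tcp_pos: [0.5468, 0.0838, 0.2801]
tool_rot: [0.963, 0.268, -0.001, -0.0]
force: [-2.6, -2.7, -0.4]
finger_gap: 0.002
```

```bash
python3 - <<'E'
from h import *
s=snap('wrist','w6');head('w6');st=sense();print(st['tcp_pos'],st['tool_rot'],st['force'])
E
```

```text
w6 lobe phase mod120 12.8 n 919 crown z 0.1338 bin [  0   0  18  22  32   0   0   0  13 217 274   0   0   0 200 120  23   0]
[0.54679971 0.08373187 0.28011917] [ 9.63359581e-01  2.68212039e-01 -7.44708076e-04 -2.54887871e-04] [-3.27649103 -1.07408713  0.17782763]
```

The button has sprung out (crown at 0.1338 m). I draw the finger away from the lobe, then lift.

Call:
servo_tool(rows=[[[-6, -2, 0], 0, -1], [[-12, -12, 0], 0, -1], [[-15, -28, 0], 0, -1], [[-15, -30, -30], 0, -1], [[-15, -30, -75], 0, -1], [[-15, -30, -120], 0, -1], [[-15, -30, -120], 0, -1]])

```text
t: 7.3
tcp_pos: [0.5199, 0.1031, 0.4064]
tool_rot: [0.963, 0.269, 0.007, 0.001]
force: [0.5, -1.2, -0.1]
finger_gap: 0.001
```

Call:
servo_tool(rows=[[[-15, 28, 0], -7, -1], [[-35, 63, 0], -15, -1], [[-55, 98, 0], -23, -1], [[-75, 134, 0], -31, -1], [[-95, 170, 0], -39, -1], [[-115, 205, 0], -46, -1], [[-133, 238, 0], -53, -1], [[-133, 238, 0], -53, -1]])

```text
t: 8.1
tcp_pos: [0.5298, -0.1727, 0.406]
tool_rot: [0.743, 0.669, 0.005, 0.006]
force: [0.8, -0.0, -0.4]
finger_gap: -0.002
```

```bash
python3 - <<'E'
from h import *
s=snap('wrist','w7');head('w7');st=sense();print(st['tcp_pos'],st['tool_rot'],st['force'])
P=cloud(s);hsv=cv2.cvtColor(s['image'],cv2.COLOR_BGR2HSV).astype(int);H,S,V=hsv[...,0],hsv[...,1],hsv[...,2]
k=(H>100)&(H<125)&(S>140)&(V>50)&(P[...,2]>.1)&(P[...,2]<.125);p=P[k];print(k.sum(),p.mean(0),(p.min(0)+p.max(0))/2,np.ptp(p,axis=0))
cv2.imwrite('pics/w7b.png',cv2.resize(s['image'],(800,600)))
E
```

```text
w7 lobe phase mod120 nan n 0 crown z None bin [0 0 0 0 0 0 0 0 0 0 0 0 0 0 0 0 0 0]
[ 0.52932273 -0.17052     0.40575696] [0.74318843 0.66904477 0.00564377 0.00426574] [ 0.46031403 -0.22632719  0.02707285]
616 [ 0.54304618 -0.09075183  0.11488716] [ 0.54288724 -0.0908887   0.11473127] [0.02428532 0.02501762 0.00434631]
  return _methods._mean(a, axis=axis, dtype=dtype,
  ret = ret.dtype.type(ret / rcount)
```

View pics/w7b.png

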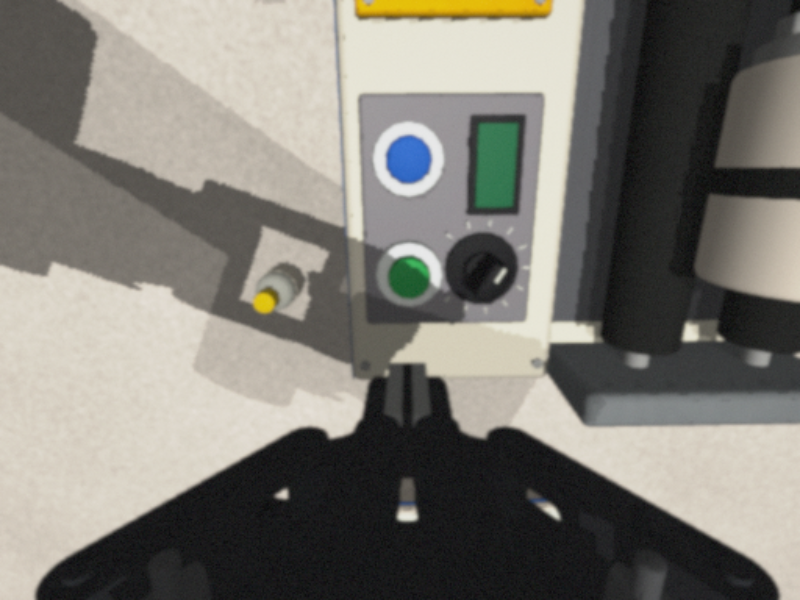

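Blue reset is at (408,160), or world (0.543, −0.091, 0.115). Green is at (409,277) and the knob at (482,268). I travel high, then come down on blue.

Call:
servo_tool(rows=[[[30, 0, 0], 0, -1], [[65, 1, 10], 0, -1], [[80, 1, 45], 0, -1], [[80, 1, 85], 0, -1], [[80, 1, 105], 0, -1], [[80, 1, 112], 0, -1], [[80, 1, 112], 0, -1]])

```text
t: 8.85
tcp_pos: [0.5398, -0.0894, 0.2932]
tool_rot: [0.743, 0.669, 0.005, 0.003]
force: [-0.6, -0.3, 1.2]
finger_gap: 0.004
```

Call:
servo_tool(rows=[[[0, 0, 4], 0, -1], [[0, 0, 7], 0, -1], [[0, 0, 9], 0, -1], [[0, 0, 11], 0, -1], [[0, 0, 11], 0, -1]])

```text
t: 9.35
tcp_pos: [0.5403, -0.0892, 0.2828]
tool_rot: [0.743, 0.669, 0.006, 0.004]
force: [1.5, 3.8, 4.3]
finger_gap: 0.0
```

Call:
servo_tool(rows=[[[0, 0, 2], 0, -1], [[0, 0, 3], 0, -1], [[0, 0, 3], 0, -1], [[0, 0, 3], 0, -1]])

```text
t: 9.75
tcp_pos: [0.5402, -0.0892, 0.2822]
tool_rot: [0.743, 0.669, 0.006, 0.004]
force: [-3.0, 3.2, 18.1]
finger_gap: -0.001
```

Force is up to 18 N with almost no travel, so the button is hard in. I let go, back off and check.

Call:
servo_tool(rows=[[[0, 0, -15], 0, -1], [[0, 0, -45], 0, -1], [[0, 0, -90], 0, -1], [[-10, -30, -130], 0, -1], [[-20, -60, -160], 0, -1], [[-20, -80, -170], 0, -1], [[-20, -80, -170], 0, -1]])

```text
t: 10.45
tcp_pos: [0.4539, -0.1011, 0.4526]
tool_rot: [0.743, 0.669, 0.006, 0.005]
force: [0.5, -0.2, -0.1]
finger_gap: 0.0
```

```bash
python3 - <<'E'
from h import *
s=snap('wrist','w8');t=snap('top','t2');head('w8');head('t1',.5855,.0585);head('t2',.5855,.0585);st=sense();print(st['t'],st['tcp_pos'],st['force'])
P=cloud(s);hsv=cv2.cvtColor(s['image'],cv2.COLOR_BGR2HSV).astype(int);H,S,V=hsv[...,0],hsv[...,1],hsv[...,2]
k=(H>100)&(H<125)&(S>140)&(V>50)&(P[...,2]>.1)&(P[...,2]<.125);p=P[k]
if len(p):print(k.sum(),p.mean(0))
cv2.imwrite('pics/end.png',np.hstack([cv2.resize(s['image'],(400,300)),cv2.resize(t['image'][100:260,150:370],(400,300))]))
E
```

```text
w8 lobe phase mod120 56.9 n 195 crown z 0.1336 bin [87  0  0  0 37 39  7  0  0  0  0  0  0  0  0  0  0 25]
t1 lobe phase mod120 52.4 n 19 crown z 0.1341 bin [2 0 0 0 1 4 1 0 0 0 0 2 1 0 0 0 2 6]
t2 lobe phase mod120 51.6 n 18 crown z 0.1351 bin [2 0 0 0 1 3 1 0 0 0 1 1 2 0 0 0 2 5]
10.55 [ 0.45600975 -0.10145573  0.45100962] [-0.15550012 -0.28134309 -0.80983551]
365 [ 0.54177018 -0.089665    0.11477683]
```

View pics/end.png

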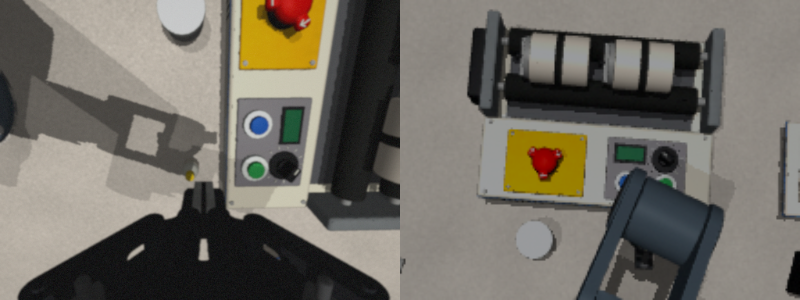

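The stop head is out and back at rest, blue is out again, and the arm is clear. The jars, knob, green button and canister look unmoved.

```bash
python3 -c "
from h import *
print(sign_off())"
```

```text
the job is handed in; nothing more can be done
None
```

The stop check is done in the order asked and handed in, at about 10.6 s on the robot's clock.

- **Stop press:** I pressed the red button to about 11.6 mm. After letting go it stayed latched, with the crown at about 126 mm.
- **Twist release:** I pushed the front lobe clockwise with the shut fingertips. The first push stopped at about 33°, just short of release. Going on to about 43° made it spring out. The crown went back to about 134 mm, and the lobes measured at their starting angle.
- **Reset:** I pressed the blue button onto its stop, with force rising to 18 N, and it came back out to 115 mm.

**Last checks:** the arm was clear and touching nothing. By eye, the green button, speed knob, jars and canister looked unmoved. I did not measure those, and the arm partly hid the key plate in the last overhead picture. No check failed or disagreed at the end.

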